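# Hang a strap template on the fold-out hook

## Task

Swing the green-painted folding hook on the plywood upstand fully out until it stands square to the board. Then take the orange strap template out of its slotted stand and hang it by its window on the hook arm, between the upturned tip and the board, and let go. Leave the hook out, and do not disturb the blue template, the paint bottle, the tin or the hammer.

Things in the scene. Friction and masses are not known exactly. Their poses are not given: they have to be found in the camera images.
- hook (a joint): Folding green-painted hook, hinged about a vertical pin on a low fixed plywood upstand (board 260 mm wide, 18 mm thick, top edge 150 mm above the bench). 0 = folded flat along the board, 1.57 = fully out, square to the board, at its stop. It stays where left; about 0.5 N at the tip turns it.
- hook_pivot (a point): On the hook's hinge pin at the arm's centre line (145 mm above the bench), 13 mm in front of the board's face. Turns with the hook: z up, the arm runs along its own -y; opening turns it clockwise seen from above. Arm: level round bar, 10 mm diameter, 120 mm from pin to upturned tip.
- hook_tip (a point): Top of the hook's upturned tip: a vertical round bar of 10 mm diameter at the arm's end, ending 33 mm above the arm's centre line and 28 mm above the board's top edge, so it can be pushed outward from behind, over the board. Axes as hook_pivot.
- orange_mid (a point): Centre of the orange strap template: upright plate 12 mm thick (its x), 90 mm wide (its y), 150 mm high (z up), 0.15 kg. Window 50 mm wide, 60 mm high, below a solid header 40 mm high; sides 20 mm, solid lower part 50 mm. Pinch the header from above across the 12 mm.
- orange_eye (a point): Middle of the underside of the orange template's header, i.e. the top of its window, 35 mm above orange_mid; this is where it hangs. Axes as orange_mid.
- blue_mid (a point): Centre of the blue template, same shape as the orange one, in the stand's other slot. Leave it there.
- stand: Fixed dark wooden stand, 110 x 110 mm, 40 mm high; origin at the centre of its underside. Two slots along its y axis, at x = -35 and +35 mm, 15 mm wide and 30 mm deep, hold the templates upright, their lower edges 10 mm above the bench.
- paint: White edge-paint bottle, 44 mm diameter, 110 mm high, standing; origin at the centre of its underside. Leave it.
- tin: Aluminium rivet tin, 60 mm diameter, 50 mm high; origin at the centre of its underside. Leave it.
- hammer: Hammer about 250 mm long lying on the bench; origin on its underside near the middle of its length. Leave it.
Not all that is in view belongs to the job. Leave any purple or white look-alike of the part that bears orange_mid alone.

How it is judged:
By the outcome, as a careful person would: the job done as asked, in the order asked, and still so for the second after the job is handed in, with the robot touching nothing.
It also fails if it takes over 67 s, if anything falls off the work surface, if the arm or the gripper's body presses on something with over 40 N, if the wrist force passes 120 N, or if a joint passes its speed limit or range.

## Robot

A 6-joint arm with a two-finger parallel gripper is mounted at the origin on the work surface. World frame = base frame: x ahead of the robot, y to its left, z up, the work surface at z = 0. Lengths are in mm, angles in rad, forces in N, time in s.
With the tool pointing down it reaches from about 300 to 775 mm from the base axis. Payload 14.6 kg.
Tool frame: the origin (TCP) lies midway between the tips of the shut fingers; the grasp point (between the pads) lies 19 mm behind it (grip_depth is the distance from the TCP to the grasp point, in mm); z points along the fingers, y is the direction in which the jaws open and shut (so a half turn about z gives the same grasp; the last joint's range is limited). The gripper opens to 94 mm and grips with 3 to 60 N. Pads are 16 mm wide; open, the fingers measure 119 mm over their backs; the gripper's body (75 mm by 177 mm) begins 78 mm behind the grasp point.
Start: joints at [-1.292, 0.3, 1.521, -0, 1.321, -0.067], TCP at [186.415, -517.435, 205.446] pointing down, gripper open.
Joint ranges: [-3.03, 3.03], [-0.79, 2.21], [0.23, 2.52], [-1.04, 4.18], [0, 3.07], [-2.55, 2.55]. Speed limits (rad/s): [2.22, 2.22, 2.57, 3.14, 3.14, 3.14].

## Interface

Orientations are given as [roll, pitch, yaw] about the fixed x, y, z axes, in that order (R = Rz(yaw) Ry(pitch) Rx(roll)).
In Python, from cell import read_state, camera, camera_info, sign_off, grip_depth gives the robot as it stands.
- The arm moves only by the tool drive_tool, never from a script. Its argument "motion" is one flat list of numbers, 4 for each row, row after row: the shift along the tool's x, y, z in mm, then the turn about the tool's z in rad. A call has 1 to 8 rows; each row shifts and turns the pose as measured when the row begins, along the tool's axes as they then stand; what a row does not reach is not made up. A row lasts 1/12 s, in which the tool goes at most 41.7 mm and 7.16 degrees, less where a joint would pass 70% of its speed; a pose out of reach is approached as far as the arm can. A call is refused whole if a number of a shift passes 41.7 or a number of a turn 0.125, either way. A call with a gripper value outside its range is refused whole. "jaw" is the closure, from 0 (fully open) to 1 (shut), set as the call begins (left out, the last holds). The fingers move at their own pace and stop on an object; "grip_force" is the grip in N (left out, the last holds). Time passes only in rows, so rows that do not move let the fingers close. It gives the time, the measured TCP pose, the force and the opening at its end, in the units of the state.
- read_state(): the state, without advancing time (a new reading comes with each control period).
- camera(name): name is "side" or "top"; returns the picture (400x640x3 uint8, red, green, blue); there is no depth.
- camera_info(name): a dict with "fovy" (degrees; the focal length in pixels is half the picture's height over the tangent of half this angle, whatever the lens; pixels are square), "cx", "cy" (the principal point, pixels), "camera_from_world" (4x4, takes a point from world to camera coordinates). Camera axes: x right, y up, looking along -z (the intrinsics and any distortion apply to the point x, -y, -z); pixel columns grow to the right and rows downward; lengths in mm; the calibration is good to about 2 mm. A picture is of the moment at which its call begins. camera_info takes no time and is no camera call.
- sign_off(): hands the job in, once; it reports no verdict.
The state is a dict: "clock": time; "joints": joint angles; "qd": joint speeds; "effort": joint torques, N m; "eef_pos": TCP position; "eef_rot": TCP orientation; "wrist_force": force on the tool from outside, world axes, zero at the start; "moment": the same for the moment, N m; "finger_gap": finger opening in mm.
Only numpy, scipy, OpenCV 4.12 (cv2) and the standard library are available. Lean on these libraries where they do the work, as an engineer would, in place of code of your own. Each camera call takes 0.05 s, during which the arm holds its last target. There are 200 camera calls.

## Working session

There is one attempt and no reset: what is moved stays moved. The work goes in short steps, Python scripts to look and compute and a tool call to move; the robot and the scene stay as the last step left them, time stands still between calls to the robot, and variables do not carry over. Pictures are saved under pics/ and viewed, on a budget of 10 in all, crops included, one or two more only if the job needs it, and the job is handed in when it is done.

Besides the shell and the picture viewer there is one more tool, called after "Emit:" as name(argument=value, ...) on one line, values as JSON. drive_tool: Moves the arm, as the interface text tells. Its arguments: {"type":"object","properties":{"motion":{"type":"array","items":{"type":"number"}},"jaw":{"type":"number"},"grip_force":{"type":"number"}},"required":["motion"]}

```bash
mkdir -p pics; python3 - <<'E'
from cell import *
import cv2,numpy as np
for n in("side","top"):
    im=camera(n);cv2.imwrite(f"pics/{n}0.png",im[...,::-1]);i=camera_info(n);print(n,{k:(np.round(v,4).tolist() if k=="camera_from_world" else v) for k,v in i.items()})
print(read_state())
E
```

```text
side {'fovy': 56.22180042884799, 'cx': 321.99190763433654, 'cy': 203.018425092411, 'camera_from_world': [[-0.9997, -0.0145, 0.0174, 539.8813], [0.0226, -0.6857, 0.7275, -121.978], [0.0014, 0.7277, 0.6859, -822.7716], [0.0, 0.0, 0.0, 1.0]]}
top {'fovy': 43.71774224668158, 'cx': 319.2200983583455, 'cy': 202.00744603627734, 'camera_from_world': [[-0.0102, -0.9999, 0.0116, -59.1263], [0.9872, -0.0082, 0.1595, -559.5625], [-0.1593, 0.0131, 0.9871, -1139.7805], [0.0, 0.0, 0.0, 1.0]]}
{'clock': 0.1, 'joints': array([-1.29159306e+00,  3.00396332e-01,  1.52151904e+00,  1.55655408e-05,
        1.32070395e+00, -6.65911302e-02]), 'qd': array([-0.00268198,  0.00040312, -0.00343903,  0.0001517 , -0.00052088,
        0.00160291]), 'effort': array([ 9.36254764e-04, -5.32646942e+01, -3.53283834e+01,  7.09441979e-02,
        2.35002738e-02, -4.80400274e-05]), 'eef_pos': array([ 186.35959569, -517.21352234,  204.95358802]), 'eef_rot': array([-3.14056926e+00, -8.33606882e-05,  3.45790489e-01]), 'wrist_force': array([-0.41956117, -0.4742855 , -0.42261497]), 'moment': array([ 0.04578311,  0.00134974, -0.04763121]), 'finger_gap': 93.82182576627146}
```

View pics/side0.png

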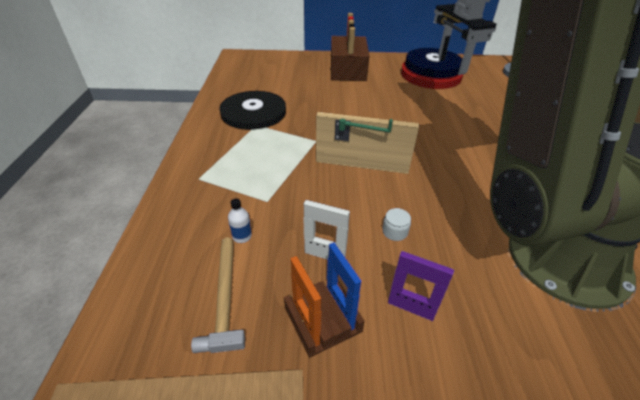

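View pics/top0.png

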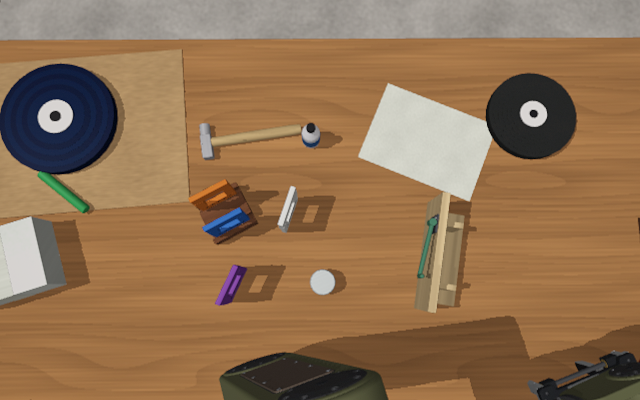

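```bash
cat >h.py <<'E'
from cell import *
import cv2,numpy as np
I={n:camera_info(n) for n in("side","top")}
def K(n):
    f=200/np.tan(np.radians(I[n]["fovy"]/2));return f,I[n]["cx"],I[n]["cy"]
def ray(n,u,v):
    f,cx,cy=K(n);M=np.array(I[n]["camera_from_world"]);R=M[:3,:3]
    d=R.T@np.array([(u-cx)/f,-(v-cy)/f,-1]);return -R.T@M[:3,3],d/np.linalg.norm(d)
def onz(n,u,v,z):
    c,d=ray(n,u,v);return c+d*(z-c[2])/d[2]
def tri(a,b):
    c1,d1=ray("side",*a);c2,d2=ray("top",*b)
    s=np.linalg.lstsq(np.c_[d1,-d2],c2-c1,rcond=None)[0]
    p,q=c1+s[0]*d1,c2+s[1]*d2;return (p+q)/2,np.linalg.norm(p-q)
def proj(n,p):
    f,cx,cy=K(n);M=np.array(I[n]["camera_from_world"]);q=M[:3,:3]@p+M[:3,3]
    return np.array([cx+f*q[0]/-q[2],cy-f*q[1]/-q[2]])
def mask(im,lo,hi):
    return cv2.inRange(cv2.cvtColor(im,cv2.COLOR_RGB2HSV),lo,hi)
def crop(im,x,y,w,h,W,H): return cv2.resize(im[y:y+h,x:x+w],(W,H),interpolation=cv2.INTER_CUBIC)
E
python3 - <<'E'
from h import *
s=cv2.imread("pics/side0.png");t=cv2.imread("pics/top0.png")
# each 400x300
a=np.vstack([np.hstack([crop(t,405,185,80,60*1,400,300),crop(t,405,250,80,60,400,300)]),np.hstack([crop(t,180,170,100,75,400,300),crop(s,310,105,120,90,400,300)])])
cv2.imwrite("pics/c1.png",a)
for n in I: print(n,ray(n,*K(n)[1:])[0])
for n,im,lo,hi in(("top",t,(5,180,100),(14,255,255)),("side",s,(5,180,100),(14,255,255)),("top",t,(65,80,30),(90,255,200)),("side",s,(65,80,30),(90,255,200))):
    m=mask(im[...,::-1].copy(),lo,hi);c,l,st,ce=cv2.connectedComponentsWithStats(m)
    for k in range(1,c):
        if st[k,4]>25:
            cnt=cv2.findContours((l==k).astype(np.uint8),0,2)[0][0]
            print(n,lo[0],st[k],cv2.approxPolyDP(cnt,2,True)[:,0].tolist())
E
```

```text
side [543.62013366 522.93488785 643.67675126]
top [ 370.16133943  -48.77232623 1215.03393055]
top 5 [189 179  47  32 690] [[235, 192], [224, 179], [193, 195], [189, 200], [204, 210], [207, 205], [208, 208]]
side 5 [ 291  256   31   91 1458] [[295, 256], [291, 258], [293, 299], [296, 300], [308, 328], [312, 328], [310, 333], [316, 346], [319, 344], [320, 296]]
top 65 [ 38 171  51  42 521] [[39, 171], [39, 177], [82, 212], [87, 210], [86, 204], [49, 173]]
top 65 [418 218  19  60 269] [[433, 218], [428, 221], [429, 229], [418, 277], [423, 276], [422, 265], [429, 237], [436, 223]]
side 65 [339 120  53  12 186] [[339, 129], [343, 130], [346, 125], [351, 124], [389, 131], [391, 120], [387, 129], [340, 120]]
```

View pics/c1.png

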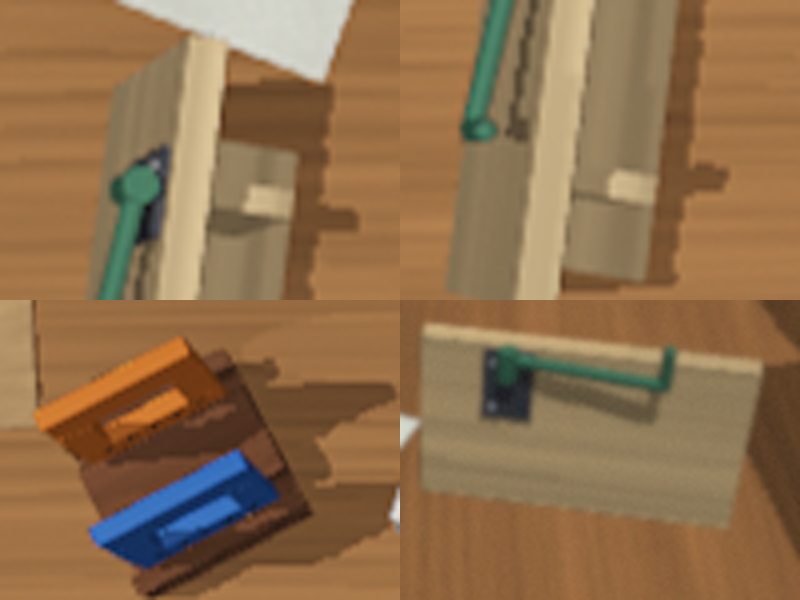

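```bash
python3 - <<'E'
from h import *
np.set_printoptions(precision=1,suppress=True)
print("tip",tri((390.7,121),(421,275.4)),onz("top",421,275.4,178))
print("piv",tri((343,121),(432.4,222)),onz("top",432.4,222,155))
b=[onz("top",u,v,150) for u,v in((444,192.4),(450.6,192.4),(430,311),(437,311))];print("board",*b)
print("boardside",onz("side",316.5,114,150),onz("side",418,123,150))
o=[onz("top",180+u/4,170+(v-300)/4,160) for u,v in((37,413),(183,337),(193,357),(48,433))];print("orange",*o,sum(o)/4)
o=[onz("top",180+u/4,170+(v-300)/4,160) for u,v in((89,532),(240,452),(249,470),(97,549))];print("blue",*o,sum(o)/4)
t=cv2.imread("pics/top0.png");s=cv2.imread("pics/side0.png")
o=sum([onz("top",180+u/4,170+(v-300)/4,160) for u,v in((37,413),(183,337),(193,357),(48,433))])/4
print("orange proj side",proj("side",o))
a=np.vstack([np.hstack([crop(s,270,240,100,75,400,300),crop(t,185,170,60,45,400,300)])]);cv2.imwrite("pics/c2.png",a)
# bench-level things: paint, tin, white, purple
for n,u,v,z in(("paint top",311,128,110),("tin",322,282,50),("white",288,208,150),("purple",231,285,150),("hammerhead",207,140,20),("hammer end",300,130,20)): print(n,onz("top",u,v,z))
E
```

```text
tip (array([ 381.9, -272.2,  171.3]), np.float64(1.35745449682818)) [ 382.5 -271.   178. ]
piv (array([ 495.3, -306.7,  147.8]), np.float64(2.650974392494664)) [ 495.8 -305.3  155. ]
board [ 561.  -334.8  150. ] [ 560.9 -349.2  150. ] [ 308.8 -292.7  150. ] [ 308.6 -307.4  150. ]
boardside [ 561.6 -333.9  150. ] [ 306.2 -301.2  150. ]
orange [550.9 215.3 160. ] [591.8 138.2 160. ] [580.8 132.6 160. ] [540.  209.1 160. ] [565.9 173.8 160. ]
blue [486.7 185.8 160. ] [528.9 106.6 160. ] [519.2 101.6 160. ] [477.6 181.3 160. ] [503.1 143.8 160. ]
orange proj side [305.6 274.6]
paint top [721.1 -46.3 110. ]
tin [371.2 -68.7  50. ]
white [529.5   4.6 150. ]
purple [366.8 124.4 150. ]
hammerhead [720.6 211.1  20. ]
hammer end [744.7 -18.7  20. ]
```

View pics/c2.png

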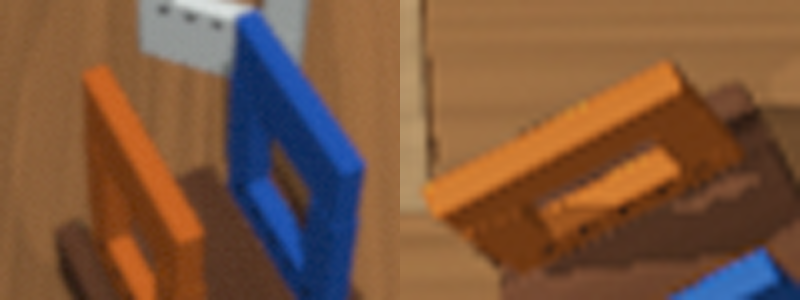

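The views agree: the orange top centre is about (565,174), the hook pivot about (495,-308), the tip about (382,-271,178), and the board runs at about -9.5°. First I turn the tool and shut the jaws.

Emit:
drive_tool(motion=[0,0,0,-0.114,0,0,0,-0.114,0,0,0,-0.114,0,0,0,-0.114,0,0,0,-0.114,0,0,0,-0.114,0,0,0,-0.114,0,0,0,-0.114], jaw=1, grip_force=20)

```text
clock: 0.77
eef_pos: [186.0, -516.0, 202.1]
eef_rot: [-3.138, -0.006, 1.295]
wrist_force: [0.1, -1.1, -0.7]
finger_gap: 44.2
```

```bash
cat >>h.py <<'E'
from scipy.spatial.transform import Rotation as Rn
def rel(p,yaw=None):
    s=read_state();R=Rn.from_euler("xyz",s["eef_rot"]).as_matrix()
    print("t %.1f pos"%s["clock"],np.round(s["eef_pos"],1),"yaw %.3f"%s["eef_rot"][2],"gap %.1f"%s["finger_gap"],"F",np.round(s["wrist_force"],1))
    print("tool delta",np.round(R.T@(np.array(p)-s["eef_pos"]),1),"turn",None if yaw is None else np.round(s["eef_rot"][2]-yaw,3))
E
python3 -c "
from h import *
rel((373,-298,200),1.257)"
```

```text
t 0.8 pos [ 186.  -516.   202.1] yaw 1.295 gap 44.2 F [ 0.1 -1.1 -0.7]
tool delta [260.6 120.7   3.2] turn 0.038
```

Emit:
drive_tool(motion=[32,15,-1,0,32,15,-1,0,32,15,-1,0,32,15,-1,0,32,15,-1,0,32,15,-1,0,32,15,-1,0,20,10,0,0])

```text
clock: 1.43
eef_pos: [363.8, -303.6, 207.5]
eef_rot: [-3.134, -0.01, 1.3]
wrist_force: [-0.0, -0.8, -1.2]
finger_gap: 0.6
```

Emit:
drive_tool(motion=[0,0,0,0,0,0,0,0])

```text
clock: 1.6
eef_pos: [366.1, -300.2, 207.3]
eef_rot: [-3.134, -0.01, 1.305]
wrist_force: [0.6, -1.4, -0.7]
finger_gap: 0.3
```

```bash
python3 -c "
from h import *
rel((373,-298,159),1.257)
cv2.imwrite('pics/t1.png',np.vstack([crop(camera('top'),370,180,120,90,600,300)[...,::-1],crop(camera('side'),310,70,120,60,600,300)[...,::-1]]))"
```

```text
t 1.6 pos [ 366.1 -300.2  207.3] yaw 1.305 gap 0.3 F [ 0.6 -1.4 -0.7]
tool delta [ 3.4  6.5 48.3] turn 0.048
```

View pics/t1.png

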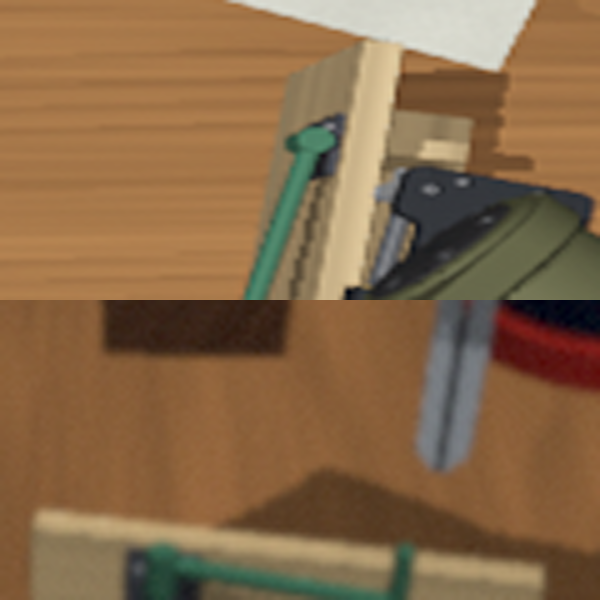

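The fingertips are shut and hang above and behind the tip (side crop: fingers at 440,465; tip at 405,548). I lower them to just above the board's top edge.

Emit:
drive_tool(motion=[1,2,12,0.02,1,2,12,0.02,1,2,12,0,0,0,10,0,0,0,0,0])

```text
clock: 2.12
eef_pos: [368.8, -303.9, 159.4]
eef_rot: [-3.134, -0.009, 1.255]
wrist_force: [-0.8, -0.7, -1.2]
finger_gap: 0.7
```

```bash
python3 -c "
from h import *
rel((373,-298,159),1.257)"
```

```text
t 2.1 pos [ 368.8 -303.9  159.4] yaw 1.255 gap 0.7 F [-0.8 -0.7 -1.2]
tool delta [6.9 2.1 0.4] turn -0.002
```

Emit:
drive_tool(motion=[7,1,0,0,7,1,0,0,6,1,0,0,12,-0.7,0,0.1,12,-0.7,0,0.1,12,-0.7,0,0.1,12,-0.7,0,0.1])

```text
clock: 2.7
eef_pos: [397.6, -240.3, 162.5]
eef_rot: [-3.133, -0.004, 0.838]
wrist_force: [-1.3, -0.8, 0.1]
finger_gap: 0.4
```

```bash
cat >>h.py <<'E'
P=np.array([495,-308.])
def arc():
    s=read_state();v=s["eef_pos"][:2]-P;th=s["eef_rot"][2]+np.pi/2
    d=np.array([np.cos(th),np.sin(th)]);t=np.array([np.sin(th),-np.cos(th)])
    print("yaw-arm angle deg",np.degrees(th),"along",v@d,"tangent",v@t,"F",np.round(s["wrist_force"],1),"pos",np.round(s["eef_pos"],1),"arm angle est",np.degrees(np.arctan2(v[1],v[0])-13/np.hypot(*v)))
E
python3 -c "
from h import *
arc()"
```

```text
yaw-arm angle deg 138.0358969332316 along 117.72659530967417 tangent -14.802321822671942 F [-1.3 -0.8  0.1] pos [ 397.6 -240.3  162.5] arm angle est 138.9248790692571
```

Emit:
drive_tool(motion=[12,-1,0.5,0.1,12,-1,0.5,0.1,12,-1,0.5,0.1,12,-1,0.5,0.1,12,-1,0.5,0.1,12,-1,0.5,0.1,12,-1,0.5,0.1])

```text
clock: 3.28
eef_pos: [469.7, -186.4, 164.3]
eef_rot: [-3.137, -0.003, 0.106]
wrist_force: [0.2, -1.6, -0.6]
finger_gap: 0.2
```

```bash
python3 -c "
from h import *
arc()
cv2.imwrite('pics/t2.png',np.vstack([crop(camera('top'),370,180,120,90,600,300)[...,::-1],crop(camera('side'),310,70,120,60,600,300)[...,::-1]]))"
```

```text
yaw-arm angle deg 96.0705491489697 along 123.61921328368996 tangent -12.250832296306362 F [ 0.2 -1.6 -0.6] pos [ 469.7 -186.4  164.3] arm angle est 95.73421222412945
```

View pics/t2.png

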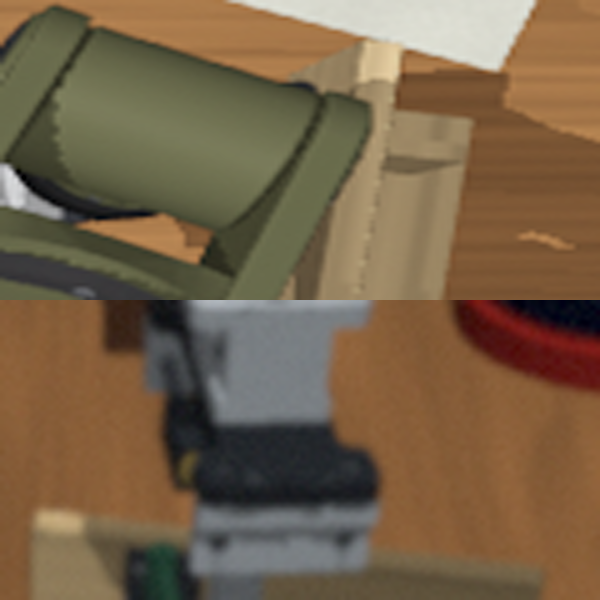

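The arm is still following the hook, about 15° short. I go on more slowly to the stop, then lower the fingers a little.

Emit:
drive_tool(motion=[8,1,1,0.06,8,1,1,0.06,8,1,1,0.06,5,0.5,1,0.04,3,0,0,0.02])

```text
clock: 3.8
eef_pos: [501.4, -188.1, 161.8]
eef_rot: [-3.137, -0.003, -0.117]
wrist_force: [-0.9, -0.4, -0.4]
finger_gap: 0.4
```

Emit:
drive_tool(motion=[3,0,0,0,3,0,0,0])

```text
clock: 3.97
eef_pos: [504.6, -188.5, 161.7]
eef_rot: [-3.136, 0.004, -0.111]
wrist_force: [-28.2, 3.2, 9.6]
finger_gap: 0.3
```

```bash
python3 -c "
from h import *
arc()"
```

```text
yaw-arm angle deg 83.65724302222254 along 119.86104333435622 tangent -3.66168468986905 F [-28.2   3.2   9.6] pos [ 504.6 -188.5  161.7] arm angle est 79.19571037321272
```

The wrist force jumped to 28 N along x with the arm at an estimated 79-80°, so the hook is at its stop. I back off, rise and look.

Emit:
drive_tool(motion=[-6,0,0,0,-20,0,0,0,-20,0,-10,0,0,0,-38,0,0,0,-38,0,0,0,-38,0,-30,20,-30,0,-30,20,-20,0], jaw=0)

```text
clock: 4.63
eef_pos: [394.7, -213.9, 334.1]
eef_rot: [-3.132, 0.016, -0.079]
wrist_force: [0.4, -0.0, -0.6]
finger_gap: 50.1
```

Emit:
drive_tool(motion=[-35,-35,0,-0.12,-35,-35,0,-0.12,-35,-35,0,-0.12,-35,-35,0,-0.12,-35,-35,0,-0.12,-35,-35,0,-0.12])

```text
clock: 5.13
eef_pos: [184.1, -86.0, 339.4]
eef_rot: [-3.133, 0.002, 0.667]
wrist_force: [-1.0, -0.3, 1.1]
finger_gap: 90.4
```

```bash
python3 -c "
from h import *
rel((565,174,310),2.05)
t=camera('top');s=camera('side')
cv2.imwrite('pics/t3.png',np.vstack([crop(t,380,180,120,80,600,300)[...,::-1],crop(s,300,100,120,60,600,300)[...,::-1]]))
for n,im in(('top',t),('side',s)):
    m=mask(im,(65,80,30),(90,255,200));c,l,st,ce=cv2.connectedComponentsWithStats(m)
    for k in range(1,c):
        if st[k,4]>25: print(n,st[k])"
```

```text
t 5.1 pos [184.1 -86.  339.4] yaw 0.667 gap 90.4 F [-1.  -0.3  1.1]
tool delta [460.2  31.6  28.1] turn -1.383
top [ 38 171  51  42 523]
top [376 210  61  17 241]
side [625  48  15   9  90]
side [334 120  11  30 146]
```

View pics/t3.png

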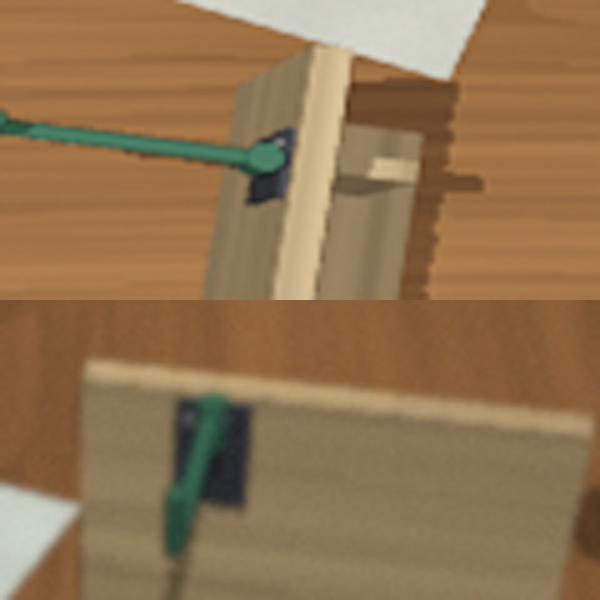

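Emit:
drive_tool(motion=[0,0,0,-0.12,0,0,0,-0.12,0,0,0,-0.12,0,0,0,-0.12,0,0,0,-0.12,0,0,0,-0.12,0,0,0,-0.12,0,0,0,-0.12])

```text
clock: 5.9
eef_pos: [182.2, -86.2, 341.9]
eef_rot: [3.135, 0.006, 1.656]
wrist_force: [0.1, 0.5, 0.3]
finger_gap: 94.0
```

Emit:
drive_tool(motion=[0,0,0,-0.12,0,0,0,-0.12,0,0,0,-0.12,0,0,0,0])

```text
clock: 6.23
eef_pos: [182.9, -86.6, 341.4]
eef_rot: [3.137, 0.008, 2.039]
wrist_force: [-1.1, -0.1, 0.5]
finger_gap: 93.9
```

```bash
python3 -c "
from h import *
rel((565,174,250),2.05)
print(read_state()['joints'])
print('tip',tri((335.5,139),(379,212)),onz('top',379,212,178),onz('top',433,222,150))
"
```

```text
t 6.2 pos [182.9 -86.6 341.4] yaw 2.039 gap 93.9 F [-1.1 -0.1  0.5]
tool delta [ 61.1 458.1  93.1] turn -0.011
[-6.24749170e-01 -6.30974822e-01  2.00285866e+00  5.06037191e-04
  1.76031114e+00 -1.09244818e+00]
tip (array([ 515.73356943, -188.84733266,  171.64133708]), np.float64(0.7761177493279564)) [ 515.23184247 -188.0565998   178.        ] [ 496.39094545 -307.76735936  150.        ]
```

Emit:
drive_tool(motion=[5,38,3,0,5,38,3,0,5,38,3,0,5,38,3,0,5,38,3,0,5,38,3,0,5,38,3,0,5,38,3,0], jaw=0.5)

```text
clock: 6.9
eef_pos: [440.6, 79.7, 319.1]
eef_rot: [3.131, 0.015, 1.993]
wrist_force: [0.6, -1.0, 0.1]
finger_gap: 47.2
```

Emit:
drive_tool(motion=[5,38,3,0,5,38,3,0,5,38,3,0,4,20,3,0,0,0,0,0])

```text
clock: 7.32
eef_pos: [564.7, 160.2, 300.7]
eef_rot: [3.136, 0.013, 1.977]
wrist_force: [-0.3, 0.2, -0.3]
finger_gap: 47.4
```

```bash
python3 -c "
from h import *
rel((565,174,200),2.05)
t=camera('top')
s=camera('side');cv2.imwrite('pics/t4.png',crop(s,250,170,120,150,640,600)[...,::-1])"
```

```text
t 7.3 pos [564.7 160.2 300.7] yaw 1.977 gap 47.4 F [-0.3  0.2 -0.3]
tool delta [ 13.9   5.2 100.6] turn -0.073
```

View pics/t4.png

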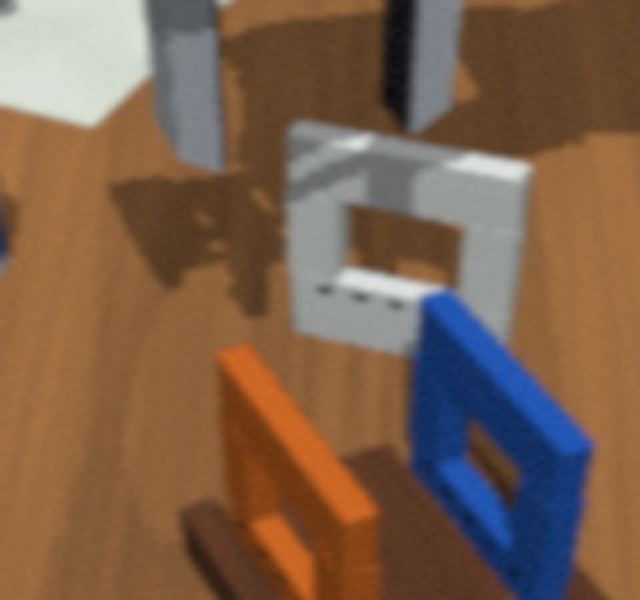

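The jaws hang open above and beyond the orange header (its top runs from (237,352) to (362,512) in the crop). I check the header line from this view and work out the descent.

```bash
python3 -c "
from h import *
a=onz('side',250+237/5.333,170+354/4,160);b=onz('side',250+360/5.333,170+512/4,160)
print(a,b,(a+b)/2,np.degrees(np.arctan2(*(a-b)[1::-1])))
rel((*((a+b)/2)[:2],200),2.06)
rel((565,174,200),2.06)"
```

```text
[585.51736032 142.62995561 160.        ] [546.33801152 215.3860891  160.        ] [565.92768592 179.00802235 160.        ] -61.697431556403906
t 7.4 pos [562.8 158.5 302. ] yaw 1.978 gap 46.8 F [-0.9  0.3  0.1]
tool delta [ 18.9  10.3 101.8] turn -0.082
t 7.4 pos [562.8 158.5 302. ] yaw 1.978 gap 46.8 F [-0.9  0.3  0.1]
tool delta [ 14.7   7.5 101.8] turn -0.082
```

Emit:
drive_tool(motion=[6,3,15,-0.03,6,3,20,-0.03,3,2,30,-0.03,0,0,25,0,0,0,8,0,0,0,0,0])

```text
clock: 7.92
eef_pos: [562.5, 171.2, 206.2]
eef_rot: [3.128, 0.017, 2.059]
wrist_force: [0.8, 0.4, 1.4]
finger_gap: 46.9
```

```bash
python3 -c "
from h import *
rel((565.5,176,130),2.06)"
```

```text
t 7.9 pos [562.5 171.2 206.2] yaw 2.059 gap 46.9 F [0.8 0.4 1.4]
tool delta [ 4.1  3.9 76.2] turn -0.001
```

Emit:
drive_tool(motion=[2,2,15,0,2,2,20,0,1,1,20,0,0,0,12,0,0,0,6,0,0,0,0,0])

```text
clock: 8.42
eef_pos: [568.3, 175.5, 141.9]
eef_rot: [3.115, 0.02, 2.051]
wrist_force: [1.0, 0.3, -0.2]
finger_gap: 46.9
```

```bash
python3 -c "
from h import *
rel((565.5,176,130),2.06)"
```

```text
t 8.4 pos [568.3 175.5 141.9] yaw 2.051 gap 46.9 F [ 1.   0.3 -0.2]
tool delta [ 2.  -2.6 11.8] turn -0.009
```

Emit:
drive_tool(motion=[1,-2,8,0,0,0,5,0,0,0,0,0])

```text
clock: 8.67
eef_pos: [567.5, 175.2, 131.1]
eef_rot: [3.111, 0.021, 2.05]
wrist_force: [0.0, -0.6, 0.9]
finger_gap: 47.1
```

Emit:
drive_tool(motion=[0,0,0,0,0,0,0,0,0,0,0,0,0,0,0,0,0,0,0,0,0,0,0,0], jaw=1, grip_force=25)

```text
clock: 9.17
eef_pos: [568.0, 175.3, 132.9]
eef_rot: [3.109, 0.022, 2.05]
wrist_force: [-1.8, -0.7, 0.6]
finger_gap: 11.9
```

```bash
python3 -c "
from h import *
rel((565.5,176,310),2.06)"
```

```text
t 9.2 pos [568.  175.3 132.9] yaw 2.050 gap 11.9 F [-1.8 -0.7  0.6]
tool delta [  -2.     3.9 -177. ] turn -0.01
```

The gap is 11.9 mm, matching the 12 mm plate, so it is gripped. I lift it straight up.

Emit:
drive_tool(motion=[-0.2,0.3,-10,0,-0.4,0.6,-20,0,-0.4,0.7,-20,0,-0.6,1,-30,0,-0.6,1,-30,0,-0.6,1,-30,0,-0.6,1,-30,0,-0.6,1,-25,0])

```text
clock: 9.83
eef_pos: [565.2, 175.0, 333.7]
eef_rot: [3.121, 0.018, 2.05]
wrist_force: [0.4, 0.5, -2.0]
finger_gap: 11.7
```

```bash
python3 -c "
from h import *
rel((568,175.3,315),2.985)"
```

```text
t 9.8 pos [565.2 175.  333.7] yaw 2.050 gap 11.7 F [ 0.4  0.5 -2. ]
tool delta [-0.6  2.2 18.8] turn -0.935
```

Emit:
drive_tool(motion=[0,0,0,-0.117,0,0,0,-0.117,0,0,0,-0.117,0,0,0,-0.117,0,0,0,-0.117,0,0,0,-0.117,0,0,0,-0.117,0,0,0,-0.117])

```text
clock: 10.5
eef_pos: [564.8, 175.1, 348.0]
eef_rot: [3.14, 0.041, 3.025]
wrist_force: [0.2, -0.9, -2.3]
finger_gap: 11.8
```

```bash
python3 -c "
from h import *
rel((527,-115,300),2.985)"
```

```text
t 10.5 pos [564.8 175.1 348. ] yaw 3.025 gap 11.8 F [ 0.2 -0.9 -2.3]
tool delta [   5.8 -292.6   47.2] turn 0.04
```

Emit:
drive_tool(motion=[0.6,-34,3,0,0.6,-34,3,0.01,0.6,-34,3,0,0.6,-34,3,0.01,0.6,-34,3,0,0.6,-34,3,0.01,0.6,-34,3,0,0.6,-20,3,0.01])

```text
clock: 11.17
eef_pos: [526.4, -86.3, 326.8]
eef_rot: [3.137, 0.043, 3.002]
wrist_force: [1.0, 0.9, -1.2]
finger_gap: 12.0
```

```bash
python3 -c "
from h import *
rel((527,-115,202),2.985)"
```

```text
t 11.2 pos [526.4 -86.3 326.8] yaw 3.002 gap 12.0 F [ 1.   0.9 -1.2]
tool delta [  0.8 -28.8 124.8] turn 0.017
```

Emit:
drive_tool(motion=[0,-14,15,0.01,0,-12,20,0.01,0,-2,25,0,0,0,25,0,0,0,25,0,0,0,12,0,0,0,0,0])

```text
clock: 11.75
eef_pos: [526.0, -121.7, 205.2]
eef_rot: [3.138, 0.048, 2.973]
wrist_force: [0.1, 1.0, -1.7]
finger_gap: 11.8
```

```bash
python3 -c "
from h import *
rel((527,-115,202),2.985)
t=camera('top');s=camera('side')
print('tip',proj('side',np.array([515,-188.5,178])))
cv2.imwrite('pics/t5.png',np.vstack([crop(t,340,180,120,60,600,300)[...,::-1],crop(s,270,100,120,60,600,300)[...,::-1]]))"
```

```text
t 11.8 pos [ 526.  -121.7  205.2] yaw 2.973 gap 11.8 F [ 0.1  1.  -1.7]
tool delta [0.3 6.8 3.3] turn -0.012
tip [335.78078496 136.65171666]
```

View pics/t5.png

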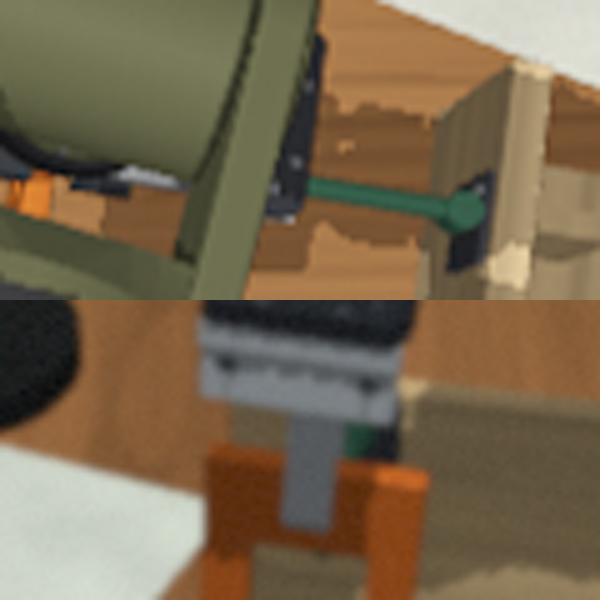

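The window straddles the line to the hook (crop: window from 250 to 365, finger centred at 308). I work out the insertion along the arm.

```bash
python3 -c "
from h import *
rel((506,-246,201),2.985)"
```

```text
t 11.8 pos [ 526.8 -121.9  207.7] yaw 2.973 gap 11.8 F [-0.8  0.4 -1.5]
tool delta [  -0.  -125.9    6.3] turn -0.012
```

Emit:
drive_tool(motion=[0,-10,4,0,0,-12,1,0,0,-12,0,0,0,-10,0,0,0,0,0,0])

```text
clock: 12.27
eef_pos: [520.3, -170.4, 207.3]
eef_rot: [3.14, 0.059, 2.974]
wrist_force: [-0.2, 0.8, -1.8]
finger_gap: 11.8
```

```bash
python3 -c "
from h import *
rel((506,-246,201),2.985)
print('tip',proj('side',np.array([515,-188.5,178])))
s=camera('side')
cv2.imwrite('pics/t6.png',crop(s,280,110,100,75,800,600)[...,::-1])"
```

```text
t 12.3 pos [ 520.3 -170.4  207.3] yaw 2.974 gap 11.8 F [-0.2  0.8 -1.8]
tool delta [  1.9 -76.9   6.1] turn -0.011
tip [335.78078496 136.65171666]
```

View pics/t6.png

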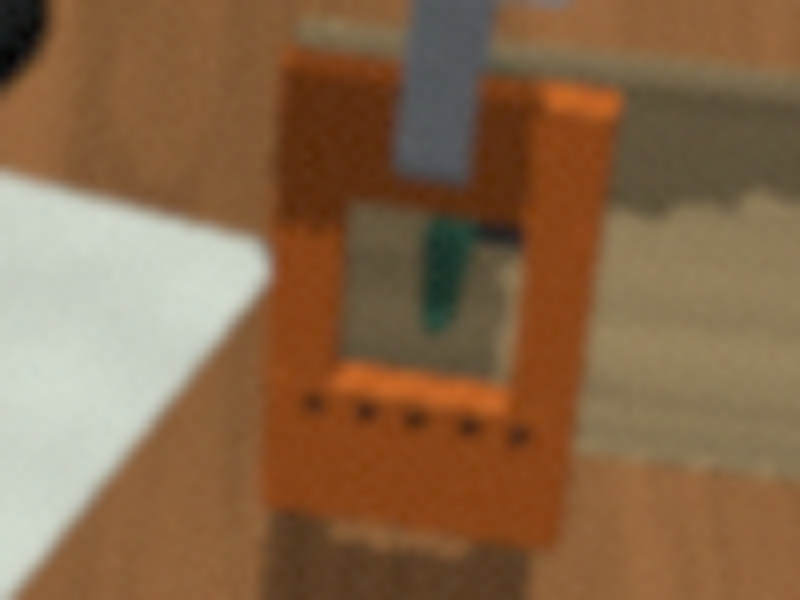

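The green tip shows through the middle of the window (435,230-330), clear of both sides. I carry on inward.

Emit:
drive_tool(motion=[0,-5,3,0,0,-10,1.5,0,0,-12,0.5,0,0.5,-12,0.5,0,0.5,-12,0.5,0,0,-8,0,0])

```text
clock: 12.82
eef_pos: [509.1, -232.4, 200.8]
eef_rot: [3.139, 0.059, 2.975]
wrist_force: [1.4, 0.1, -2.3]
finger_gap: 11.6
```

```bash
python3 -c "
from h import *
rel((506,-246,165),2.985)"
```

```text
t 12.8 pos [ 509.1 -232.4  200.8] yaw 2.975 gap 11.6 F [ 1.4  0.1 -2.3]
tool delta [  2.9 -14.   35.6] turn -0.01
```

Emit:
drive_tool(motion=[1,-6,8,0,1,-4,10,0,0.5,0,8,0,0,0,4,0,0,0,0,0])

```text
clock: 13.23
eef_pos: [505.4, -245.3, 166.4]
eef_rot: [3.139, 0.058, 2.972]
wrist_force: [-0.4, -0.0, -2.5]
finger_gap: 12.0
```

```bash
python3 -c "
from h import *
rel((506,-246,163),2.985)"
```

```text
t 13.2 pos [ 505.4 -245.3  166.4] yaw 2.972 gap 12.0 F [-0.4 -0.  -2.5]
tool delta [-0.5 -0.6  3.4] turn -0.013
```

Emit:
drive_tool(motion=[0,0,1.5,0,0,0,1,0,0,0,0,0])

```text
clock: 13.48
eef_pos: [505.8, -244.3, 163.2]
eef_rot: [3.138, 0.057, 2.974]
wrist_force: [0.3, -0.4, -1.7]
finger_gap: 11.7
```

Emit:
drive_tool(motion=[0,0,1.5,0,0,0,0,0])

```text
clock: 13.65
eef_pos: [506.4, -244.2, 163.0]
eef_rot: [3.139, 0.059, 2.974]
wrist_force: [0.5, -0.3, -1.2]
finger_gap: 12.0
```

Emit:
drive_tool(motion=[0,0,1.5,0,0,0,1,0,0,0,0,0])

```text
clock: 13.9
eef_pos: [506.9, -244.3, 163.1]
eef_rot: [3.141, 0.061, 2.975]
wrist_force: [0.5, -0.1, -2.5]
finger_gap: 12.0
```

```bash
python3 -c "
from h import *
rel((506,-246,163),2.985)
s=camera('side')
cv2.imwrite('pics/t7.png',crop(s,280,80,120,90,800,600)[...,::-1])"
```

```text
t 13.9 pos [ 506.9 -244.3  163.1] yaw 2.975 gap 12.0 F [ 0.5 -0.1 -2.5]
tool delta [ 0.6 -1.8  0. ] turn -0.01
```

View pics/t7.png

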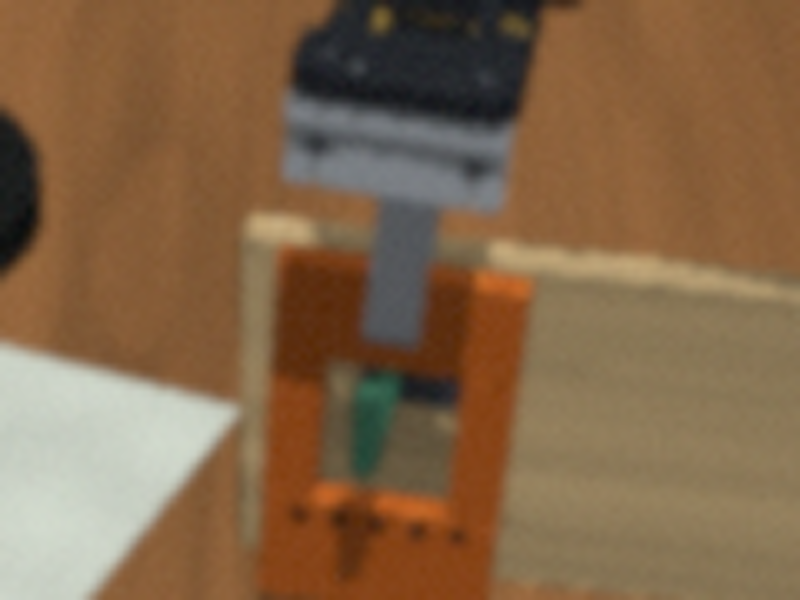

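The tip now stands in front of the plate with the arm through the window. There is no contact force yet, so I ease it down further.

Emit:
drive_tool(motion=[0,0,3,0,0,0,2,0,0,0,0,0])

```text
clock: 14.2
eef_pos: [508.6, -244.7, 162.7]
eef_rot: [-3.141, 0.067, 2.975]
wrist_force: [0.5, 0.4, -2.6]
finger_gap: 12.1
```

Emit:
drive_tool(motion=[0,0,2,0,0,0,0,0])

```text
clock: 14.37
eef_pos: [509.3, -244.9, 162.4]
eef_rot: [-3.14, 0.07, 2.976]
wrist_force: [-1.8, 0.6, 1.1]
finger_gap: 11.9
```

TCP z has stopped at about 162.5 (163 expected) and the weight is off the wrist, so the plate rests on the arm. I open part way.

Emit:
drive_tool(motion=[0,0,0,0,0,0,0,0,0,0,0,0,0,0,0,0,0,0,0,0,0,0,0,0], jaw=0.65)

```text
clock: 14.87
eef_pos: [509.7, -244.8, 161.2]
eef_rot: [-3.14, 0.07, 2.976]
wrist_force: [0.1, 0.3, -0.4]
finger_gap: 33.1
```

Emit:
drive_tool(motion=[0,0,-8,0,0,0,-15,0,0,0,-20,0,0,0,-25,0,0,0,-30,0,0,0,-35,0])

```text
clock: 15.37
eef_pos: [498.1, -241.8, 293.6]
eef_rot: [3.138, 0.058, 2.976]
wrist_force: [1.0, 0.0, -0.3]
finger_gap: 33.0
```

Emit:
drive_tool(motion=[38,0,-10,0,38,0,-10,0,38,0,-10,0,38,0,0,0,38,0,0,0,38,0,0,0,0,0,0,0,0,0,0,0])

```text
clock: 16.03
eef_pos: [264.5, -201.9, 321.8]
eef_rot: [-3.134, 0.077, 2.978]
wrist_force: [0.8, 0.2, 0.0]
finger_gap: 33.2
```

```bash
python3 -c "
from h import *
rel((506,-246,163),2.985)
t=camera('top');s=camera('side')
cv2.imwrite('pics/t8.png',np.vstack([crop(t,180,110,300,180,800,360)[...,::-1],np.hstack([crop(s,270,90,130,78,400,240),crop(s,190,190,260,156,400,240)])[...,::-1]]))"
```

```text
t 16.0 pos [ 264.5 -201.9  321.8] yaw 2.978 gap 33.2 F [0.8 0.2 0. ]
tool delta [-232.5   -2.7  177.2] turn -0.007
```

View pics/t8.png

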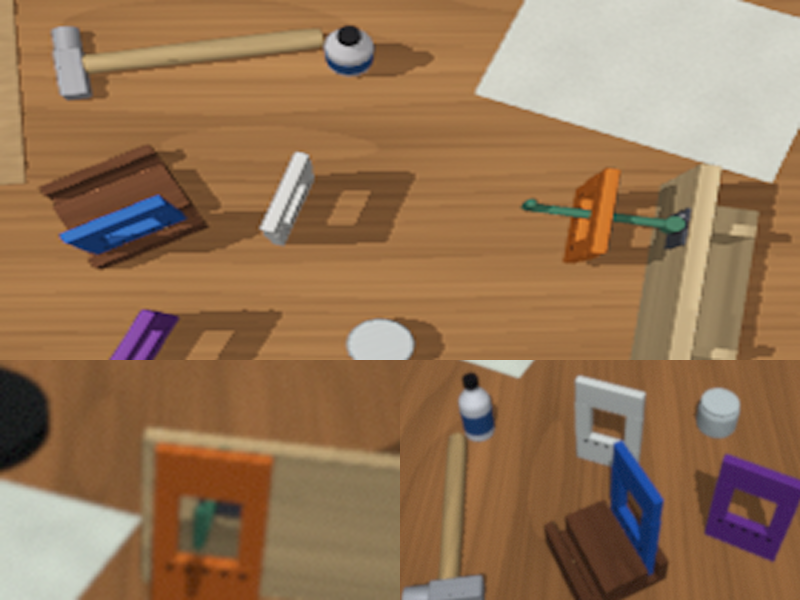

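The template hangs in the middle of the arm at (600,215) with the hook out, and everything else is in place. I let a second pass and check for movement before handing in.

Emit:
drive_tool(motion=[0,0,0,0,0,0,0,0,0,0,0,0,0,0,0,0,0,0,0,0,0,0,0,0,0,0,0,0,0,0,0,0])

```text
clock: 16.8
eef_pos: [268.7, -202.6, 320.3]
eef_rot: [-3.138, 0.072, 2.982]
wrist_force: [0.3, 0.4, -1.3]
finger_gap: 32.7
```

```bash
python3 -c "
from h import *
def blobs():
    for n in I:
        im=camera(n)
        for nm,lo,hi in(('orange',(5,180,100),(14,255,255)),('green',(65,80,30),(90,255,200)),('blue',(105,150,60),(120,255,255))):
            m=mask(im,lo,hi);c,l,st,ce=cv2.connectedComponentsWithStats(m)
            k=[np.round(ce[j],1).tolist() for j in range(1,c) if st[j,4]>60];print(n,nm,k)
blobs();[camera('top') for _ in range(10)];blobs()
print(sign_off())"
```

```text
side orange [[337.7, 144.7]]
side green [[632.0, 53.2]]
side blue [[387.8, 23.4], [240.9, 231.9], [343.0, 283.3]]
top orange [[401.9, 218.2]]
top green [[63.1, 191.1], [387.5, 214.3], [425.1, 220.8]]
top blue [[55.6, 119.4], [55.2, 119.4], [55.3, 117.3], [225.9, 222.3]]
side orange [[337.6, 144.7]]
side green [[631.9, 53.1]]
side blue [[387.8, 23.4], [240.9, 231.8], [343.0, 283.3]]
top orange [[401.9, 218.2]]
top green [[63.2, 191.2], [387.5, 214.3], [425.2, 220.8]]
top blue [[55.8, 119.4], [55.3, 119.4], [55.4, 117.4], [225.9, 222.3]]
the job is handed in; nothing more can be done
None
```

I swung the hook out to its stop, hung the orange template by its window on the hook arm between the tip and the board, and let go. The job was handed in at about 18 s of the 67 s allowed.

- **Hook:** it reached the stop with a wrist-force jump of 28 N. In the pictures the arm stood at about 81°, and square to the board would be 80.5°. It was still out in the last picture.
- **Template:** it hangs about 65 mm from the pin. The picture positions of the orange and blue templates and the hook stayed within 0.2 px over the last 0.6 s before hand-in.
- **Other things:** the blue template, paint bottle, tin, hammer and the look-alikes looked untouched in the last picture. I measured no shifts for them apart from the blue template. The gripper was about 240 mm clear of the template.
- **Disagreements:**
  - The tip height came out at 171 mm from the two views against 178 mm stated, so I used 178.
  - The tool drifted up to 4° off vertical during the placing, with no visible effect.
  - I viewed 12 pictures, two over the budget of 10.

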